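# Pack pen meters in the transit frame and tension its turnbuckle

## Robot

A 6-joint arm with a two-finger parallel gripper is mounted at the origin on a cart in front of the work surface, level with it; the furniture and walls round the work are solid. World frame = base frame: x ahead of the robot, y to its left, z up, the work surface at z = 0. Lengths are in m, angles in rad, forces in N, time in s.
With the tool pointing down it reaches from about 0.3 to 0.85 m from the base axis. Payload 4.2 kg.
Tool frame: the origin (TCP) lies at the very end of the fingers, on their centre line; the grasp point (between the pads) lies 19 mm behind it; z points along the fingers, y is the line along which they close (so a half turn about z gives the same grasp; the last joint's range is limited). The gripper opens to 91 mm and grips with 3 to 60 N. Pads are 32 mm wide; open, the fingers measure 118 mm over their backs; the gripper's body (76 mm by 178 mm) begins 60 mm behind the grasp point.
Start: joints at [-1.363, 0.32, 1.565, -0, 1.257, -0.02], TCP at [0.13, -0.56, 0.214] pointing down, gripper open.
Joint ranges: [-3.11, 3.11], [-0.84, 2.01], [0.21, 2.61], [-1.34, 4.49], [0.05, 2.63], [-2.56, 2.56]. Speed limits (rad/s): [2.57, 2.57, 3.14, 3.14, 3.14, 3.14].

## Interface

Orientations are given as a rotation vector (axis times angle).
In Python, from workcell import ctrl, viewer, spotter gives the robot as it stands. The module is installed in compiled form; this text tells all that it offers.
- The arm moves only by the tool move_arm, never from a script. Its argument "deltas" is a list of rows, each a list of 6 numbers: the shift along the tool's x, y, z in mm, then the turn, a rotation vector about the tool's x, y, z in degrees. In form: [[tx, ty, tz, rx, ry, rz], ...]. A call has 1 to 8 rows; each row is the pose to reach, as a shift and turn from the pose commanded when the call began, along the tool's axes at that moment; what a row does not reach only later rows make up. A row lasts 1/8 s, in which the tool goes at most 62.5 mm and 10.7 degrees, less where a joint would pass 70% of its speed; a pose out of reach is approached as far as the arm can. A call with a gripper value outside its range is refused whole. "claw" is the finger opening in mm, from 0 to 91.2, set as the call begins (left out, the last holds). The fingers move at their own pace and stop on an object; "grip_force" is the grip in N (left out, the last holds). Time passes only in rows, so rows that repeat a pose let the fingers close. It gives the time, the measured TCP pose, the force, the opening and the grip force at its end, in the units of the state.
- ctrl.state(): the state, without advancing time (a new reading comes with each control period).
- viewer.get_image(name): name is "scene" or "top"; returns (picture, depth): 480x640x3 uint8, red, green, blue; 480x640 float32, m along the optical axis (not along the pixel's ray), 0 where there is no reading.
- viewer.camera_params(name): a dict with "K" (3x3 intrinsics, pixels), "k1" (the pictures are not rectified: a ray, as slopes to the right and down, at radius r is drawn at 1 + k1 r^2 times it, then the intrinsics apply), "rvec" (rotation vector, rad) and "tvec" (3), from world to camera coordinates, as OpenCV has them. Camera axes: x right, y down, z forward; pixel columns grow to the right and rows downward; lengths in m; the calibration is good to about 2 mm. A picture is of the moment at which its call begins. camera_params takes no time and is no camera call.
- ctrl.finish_job(): hands the job in; it is judged then, once.
Trained networks look in the newest picture that a camera, given by its name, has taken for a name from the list of things; names that differ only in an ending like _2 or _b are one class to them, and where a whole thing is asked for, a point or a joint stands for the part that bears it (a point fixed in the world has none). Each returns a list of dicts, best first, with "p" (0 to 1); they miss things now and then, are a little off and sometimes report something else, mostly with a low value. They report only what shows in the picture. A call takes as long as a camera call.
- spotter.recognise(camera, label): "position" ([x, y, z] in m, in the coordinates of the camera as it stood for that picture, good to about 4 mm: the middle of the surface that is visible of it).
- spotter.masks_of(camera, label): "region" (480x640 bool, what is visible of it).
- spotter.tip_of(camera, label): "position" ([x, y, z] in m, in the coordinates of the camera as it stood for that picture, good to about 4 mm: a listed point, or the origin of a listed thing).
The state is a dict: "time_s": time; "joint_positions": joint angles; "joint_vel": joint speeds; "joint_torque": joint torques, N m; "tcp_pos": TCP position; "orientation": TCP orientation; "contact_force": force on the tool from outside, world axes, zero at the start; "torque": the same for the moment, N m; "opening": finger opening in m; "grip_force": force on a finger pad.
Only numpy, scipy, OpenCV 4.12 (cv2) and the standard library are available. Lean on these libraries where they do the work, as an engineer would, in place of code of your own. Each camera call takes 0.05 s, during which the arm holds its last target. There are 200 camera calls.

## Task

Get this order ready to leave the shop: lift every pen meter out of the sprung catches of the rail and lay it flat in a lane of its own in the blue transit frame, then push the turnbuckle's spokes round until both clamp bars have drawn in and hold the meters firmly by their ends. The roll of black tape goes with the order: lay it flat in the middle of the round green mat, and leave the other things on the counter alone.

Things in the scene. Friction and masses are not known exactly. Their poses are not given: they have to be found in the camera images.
- dock: clip-in rail for the pen meters, fixed: grey plate 250 (x) x 226 (y) mm, 6 thick, two aluminium bars along y at x = -62 and +62 mm (18 wide, tops 30 mm over the counter). Origin: centre of underside. Meters lie across both bars at y = -76, 0, +76 mm, underside 30 mm up, with free room beside and under their middle. Ribs 2.5 mm beside a meter rise 5 mm over the bars; walls 46 mm high at x = +-115
- dock_catch (a point): tip of one of the six orange sprung catches (middle place, -x end, 52 mm above the counter). At each end of every place such a catch, up to 58 mm high, overhangs the meter's top edge by 2 mm. A straight, level lift of about 5 to 12 N at the meter's middle pushes both its catches aside and frees it; they need no other handling
- frame: blue transit frame, fixed: plate 296 mm (x) by 396 (y from -273 to +123), 13 thick. Origin: underside, below the middle of the three lanes; lanes run along x, z up. Two cross bars at x = -62 and +62 mm (20 wide, tops 30 mm up) carry the meters; black ribs on them (8 high, 12 wide) part the lanes, 50 wide, at y = -62, 0, +62 mm; between the bars is room for fingers. Guide rods along x at y = +110, -260, 42 high
- turnbuckle (a joint): angle of the brass turnbuckle body about its level axis (along the frame's x), rad. At 0 one spoke points straight up; it grows as the top turns toward the frame's +y (toward the lanes), so spokes lean toward +y from vertical by value + k x 90 degrees. Each rad draws both clamp bars in by 1.75 mm. Starts at 0 to 1.5, needs 0.04 N m, stays where left, comes up firm at about 8.0 on the meters
- turnbuckle_axis (a point): point on the turnbuckle's axis amid its four red spokes, at frame x = 0, y = -202 mm, 64 mm above the counter; axes as the frame's. Spokes: 90 degrees apart, square to the axis, smooth and slippery, 8 mm thick, round ends 50 mm from the axis; the brass hub they stand on is 28 mm across. A spoke can be pushed round with closed fingers from above
- bar_near (a joint): travel (m) of the dark steel clamp bar across the lanes' -x end (along y, 18 mm thick with pad, top 60 mm above the counter, 85 at the turnbuckle): 0 is out, its pad's face 106.5 mm from the lanes' middle; grows as it is drawn in; 0.014 when it bears on a centred meter
- bar_far (a joint): the same for the clamp bar at the lanes' +x end
- mat: flat round green mat, 110 mm across, 3 mm thick, fixed; origin at the centre of its underside
- tape_roll: roll of black tape lying flat, 59 mm across, 19 mm high, 50 g; solid to the touch (its hole cannot be entered); a tall leaflet rack stands beyond it (from x = 0.62 on, y over 0.38 m): keep the wrist clear of it; origin at the centre of its underside
- lane_0 (a point): middle of a lane of the frame, on the level where a meter's underside lies (30 mm above the counter); y = -62 mm of the frame; axes as the frame's
- meter_0: green pen meter with a clear end cap, 185 mm long (its x), 36 mm wide (its y), 18 mm thick, about 85 g, clipped on the rail at the start; two or three of the three meters are there. Origin at the centre of its underside, z up. Grip across its middle
- lane_1 (a point): middle of a lane of the frame, on the level where a meter's underside lies (30 mm above the counter); y = 0 mm of the frame; axes as the frame's
- meter_1: green pen meter with a clear end cap, 185 mm long (its x), 36 mm wide (its y), 18 mm thick, about 85 g, clipped on the rail at the start; two or three of the three meters are there. Origin at the centre of its underside, z up. Grip across its middle
- lane_2 (a point): middle of a lane of the frame, on the level where a meter's underside lies (30 mm above the counter); y = 62 mm of the frame; axes as the frame's
- meter_2: green pen meter with a clear end cap, 185 mm long (its x), 36 mm wide (its y), 18 mm thick, about 85 g, clipped on the rail at the start; two or three of the three meters are there. Origin at the centre of its underside, z up. Grip across its middle
- red_pen: red pen, 145x12 mm; not part of the job, to be left alone; origin at the centre of its underside
- white_pen: white pen, 145x11 mm; not part of the job, to be left alone; origin at the centre of its underside
- net_pot: black net pot, 62 across, 50 high mm; not part of the job, to be left alone; origin at the centre of its underside

How it is judged:
By the outcome, as a careful person would: the job done as asked, in the order asked, and still so for the second after the job is handed in, with the robot touching nothing.
Of meter_0, meter_1, meter_2 only 2 to 3 are there at a start; the rules pass over those that are not, and their reading is None.
At some moment in a run one of tape_roll may be knocked a few centimetres aside while the robot is not near it.
It also fails if it takes over 210 s, if anything falls off the work surface, if the arm or the gripper's body presses on something with over 40 N, if the wrist force passes 120 N, or if a joint passes its speed limit or range.

## Working session

There is one attempt and no reset: what is moved stays moved. The work goes in short steps, Python scripts to look and compute and a tool call to move; the robot and the scene stay as the last step left them, time stands still between calls to the robot, and variables do not carry over. Pictures are saved under pics/ and viewed, at most 14 in all, crops included, and the job is handed in when it is done.

Besides the shell and the picture viewer there is one more tool, called after "Request:" as name(argument=value, ...) on one line, values as JSON. move_arm: Moves the arm, as the interface text tells. Its arguments: {"type":"object","properties":{"deltas":{"type":"array"},"claw":{"type":"number"},"grip_force":{"type":"number"}},"required":["deltas"]}

```bash
mkdir -p pics; ls; cat > h.py <<'E'
import numpy as np, cv2
from workcell import ctrl, viewer, spotter
from scipy.spatial.transform import Rotation as R
def cam(n):
    p=viewer.camera_params(n); return np.array(p["K"]),p["k1"],R.from_rotvec(np.ravel(p["rvec"])).as_matrix(),np.ravel(p["tvec"])
def toW(n,pc):
    K,k1,Rm,t=cam(n); return (np.asarray(pc)-t)@Rm
def proj(n,pw):
    K,k1,Rm,t=cam(n); return cv2.projectPoints(np.atleast_2d(np.asarray(pw,float)),cv2.Rodrigues(Rm)[0],t,K,np.array([k1,0,0,0]))[0][:,0]
def cloud(n,depth):
    K,k1,Rm,t=cam(n); v,u=np.mgrid[0:480,0:640]
    s=cv2.undistortPoints(np.stack([u,v],-1).reshape(-1,1,2).astype(float),K,np.array([k1,0,0,0]))[:,0]
    pc=np.c_[s,np.ones(len(s))]*depth.reshape(-1,1); return ((pc-t)@Rm).reshape(480,640,3)
def onplane(n,uv,z):
    K,k1,Rm,t=cam(n); s=cv2.undistortPoints(np.array(uv,float).reshape(-1,1,2),K,np.array([k1,0,0,0]))[:,0]
    d=np.c_[s,np.ones(len(s))]@Rm; o=-t@Rm; return o+d*((z-o[2])/d[:,2])[:,None]
def save(n,img): cv2.imwrite(n,img[...,::-1])
E
python3 - <<'E'
from h import *
np.set_printoptions(precision=4,suppress=True)
for n in("scene","top"):
    im,d=viewer.get_image(n); save(f"pics/{n}0.png",im); np.save(f"{n}0.npy",d)
    K,k1,Rm,t=cam(n); print(n,K.tolist(),k1,"centre",-t@Rm, "dir",Rm[2])
    for l in("dock","frame","meter_0","tape_roll","mat","red_pen","net_pot","white_pen","turnbuckle_axis","dock_catch","lane_1","lane_0","lane_2"):
        r=spotter.tip_of(n,l); print(l,[(np.round(toW(n,x["position"]),4).tolist(),round(x["p"],2)) for x in r[:4]])
print(ctrl.state())
E
```

```text
pics
scene [[594.4135144180435, 0.0, 316.815646698188], [0.0, 594.4135144180435, 236.59808736839963], [0.0, 0.0, 1.0]] -0.0460962454896501 centre [0.0903 0.7228 1.0133] dir [ 0.3591 -0.5497 -0.7543]
dock [([0.4884, 0.186, 0.0022], 0.61)]
frame [([0.5198, -0.1673, -0.0023], 0.97)]
meter_0 [([0.4836, 0.266, 0.0306], 0.82), ([0.4947, 0.1153, 0.0327], 0.79), ([0.4858, 0.1918, 0.0305], 0.71), ([0.4899, 0.1892, 0.0005], 0.52)]
tape_roll [([0.4487, 0.3847, 0.0005], 0.71), ([0.4819, 0.1928, 0.0248], 0.59)]
mat [([0.7054, 0.0428, -0.0005], 0.77), ([0.7933, 0.0249, 0.005], 0.75)]
red_pen [([0.7906, 0.0259, 0.0003], 0.7)]
net_pot [([0.7575, 0.1828, 0.0036], 0.8), ([0.5172, -0.2286, 0.0328], 0.43), ([0.5204, -0.3728, 0.0645], 0.41)]
white_pen [([0.3111, 0.2911, -0.001], 0.91)]
turnbuckle_axis [([0.5229, -0.372, 0.0616], 0.78), ([0.7061, 0.0416, -0.0009], 0.75)]
dock_catch [([0.3945, 0.1895, 0.0519], 0.68)]
lane_1 [([0.5184, -0.2262, 0.0314], 0.75), ([0.5243, -0.3722, 0.059], 0.71), ([0.5202, -0.1657, 0.0312], 0.56), ([0.515, -0.1044, 0.0267], 0.56)]
lane_0 [([0.5184, -0.2262, 0.0314], 0.75), ([0
[... 1256 characters left out ...]
.0325], 0.9), ([0.523, -0.1047, 0.0327], 0.89), ([0.5215, -0.2315, 0.0315], 0.75)]
lane_2 [([0.5156, -0.1671, 0.0325], 0.9), ([0.523, -0.1047, 0.0327], 0.89), ([0.5215, -0.2315, 0.0315], 0.75)]
{'time_s': 1.4, 'joint_positions': array([-1.363 ,  0.3196,  1.5645, -0.    ,  1.2574, -0.02  ]), 'joint_vel': array([ 0.0022, -0.0002,  0.0013, -0.    , -0.0028, -0.    ]), 'joint_torque': array([ -0.0001, -41.2352, -23.2227,   0.0728,   0.0378,   0.    ]), 'tcp_pos': array([ 0.1299, -0.5602,  0.214 ]), 'orientation': array([ 3.1211,  0.357 , -0.    ]), 'contact_force': array([-0.0238, -0.0871,  0.38  ]), 'torque': array([-0.0253,  0.0629, -0.0454]), 'grip_force': 0.0, 'opening': 0.09085829532443007}
```

View pics/top0.png

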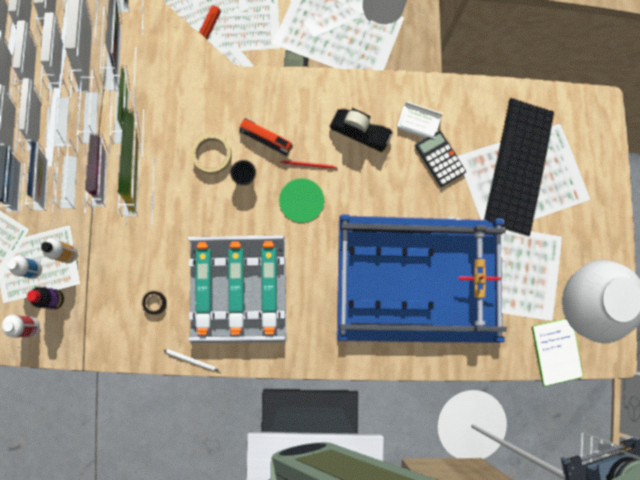

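View pics/scene0.png

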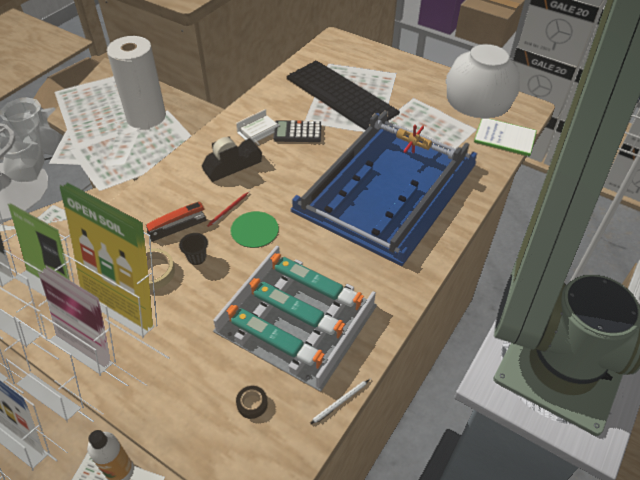

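Top view: the three meters lie at about (204,288), (236,288) and (269,287), the frame at (420,280), the turnbuckle at (482,278), the mat at (302,200) and the tape at (153,302). The scene view agrees. Next I refine poses and yaw from the depth clouds.

```bash
python3 - <<'E'
from h import *
np.set_printoptions(precision=4,suppress=True)
for n in("top","scene"):
    im=cv2.imread(f"pics/{n}0.png")[...,::-1]; C=cloud(n,np.load(f"{n}0.npy")); hsv=cv2.cvtColor(np.ascontiguousarray(im),cv2.COLOR_RGB2HSV)
    X,Y,Z=C[...,0],C[...,1],C[...,2]
    box=lambda x0,x1,y0,y1,z0,z1:(X>x0)&(X<x1)&(Y>y0)&(Y<y1)&(Z>z0)&(Z<z1)
    def rect(m,name,ero=0):
        p=C[m]; 
        if len(p)<10: print(name,"few",len(p));return
        r=cv2.minAreaRect(p[:,:2].astype(np.float32)*1000); print(n,name,len(p),"c",np.round(r[0],1),"size",np.round(r[1],1),"ang",round(r[2],2),"zmed",round(np.median(p[:,2])*1000,1))
    print("counter z",np.median(Z[box(.5,.7,-.02,.05,-.02,.02)]))
    g=(hsv[...,0]>70)&(hsv[...,0]<90)&(hsv[...,1]>110)
    for y in(.115,.19,.267):
        m=g&box(.35,.65,y-.03,y+.03,.04,.056); rect(m,"meter%.2f"%y)
        p=C[m][:,:2]; w=np.linalg.svd(p-p.mean(0),full_matrices=False)[2][0]; print("   axis yaw",np.degrees(np.arctan2(w[1],w[0])), p.mean(0))
    for l,b in(("tape_roll",box(.40,.5,.34,.44,.012,.03)),("mat",(hsv[...,0]>50)&(hsv[...,0]<75)&(hsv[...,1]>120)&box(.6,.8,-.05,.12,-.01,.015))): rect(b,l)
    bl=(hsv[...,0]>100)&(hsv[...,0]<125)&(hsv[...,1]>150)&box(.3,.75,-.5,0,-.02,.06); rect(bl,"frameblue")
    rect(box(.36,.70,-.072,-.040,.034,.06),"rod+")
    rect(box(.4,.64,-.40,-.34,.06,.12),"tb")
    rs=((hsv[...,0]<8)|(hsv[...,0]>172))&(hsv[...,1]>150)&box(.4,.64,-.46,-.28,.04,.14); rect(rs,"spokes"); print(C[rs][np.argsort(C[rs][:,2])][::6])
    for x in (.40,.64): rect(box(x-.03,x+.03,-.30,-.06,.05,.075),"bar%.2f"%x)
    rect(box(.33,.65,.06,.34,.002,.012)&(hsv[...,1]<60),"dockplate"); rect(box(.33,.65,.06,.34,.04,.05)&(hsv[...,1]<60),"dockwalls")
E
```

```text
counter z 0.00020529354117639198
top meter0.12 652 c [509.7 115. ] size [143.6  34.6] ang 2.55 zmed 47.2
   axis yaw -178.10287070179373 [0.5012 0.1147]
top meter0.19 658 c [506.8 190.9] size [142.8  35. ] ang 2.19 zmed 47.6
   axis yaw -177.64515206910028 [0.4968 0.19  ]
top meter0.27 684 c [504.7 266.9] size [143.3  36. ] ang 2.89 zmed 47.2
   axis yaw -178.12705363464232 [0.4945 0.2647]
top tape_roll 304 c [450.5 387.8] size [56.7 54.3] ang 70.45 zmed 18.3
top mat 1453 c [705.3  44.6] size [103.9 103.7] ang 45.49 zmed 2.9
top frameblue 14379 c [ 522.  -241.1] size [288.7 387.5] ang 0.06 zmed 13.5
top rod+ 431 c [521.9 -60. ] size [292.4  23.3] ang 0.15 zmed 38.6
top tb 886 c [ 520.3 -370.2] size [239.3  59.4] ang 0.01 zmed 71.0
top spokes 78 c [ 522.5 -367.5] size [ 5.5 92.7] ang 0.48 zmed 67.1
[[ 0.5225 -0.3281  0.0557]
 [ 0.5224 -0.3344  0.0589]
 [ 0.5199 -0.3361  0.0612]
 [ 0.5221 -0.3358  0.0623]
 [ 0.52   -0.352   0.064 ]
 [ 0.5242 -0.3374  0.0654]
 [ 0.524  -0.3324  0.0664]
 [ 0.5205 -0.3915  0.0676]
 [ 0.5229 -0.3985  0.0684]
 [ 0.5228 -0.4005  0.0697]
 [ 0.5204 -0.4022  0.
[... 1067 characters left out ...]
e [239.7  58.2] ang 0.21 zmed 71.0
scene spokes 61 c [ 520. -366.] size [93.9  8.5] ang 89.56 zmed 66.4
[[ 0.5188 -0.372   0.0402]
 [ 0.5193 -0.3512  0.061 ]
 [ 0.5185 -0.3231  0.0621]
 [ 0.5169 -0.3462  0.0624]
 [ 0.5217 -0.3497  0.0641]
 [ 0.5183 -0.3532  0.0664]
 [ 0.5186 -0.3954  0.0724]
 [ 0.5198 -0.3917  0.0743]
 [ 0.5174 -0.3632  0.082 ]
 [ 0.5196 -0.3626  0.1001]
 [ 0.5178 -0.3615  0.1108]]
scene bar0.40 529 c [ 406.  -180.3] size [238.7  17.1] ang 89.52 zmed 59.9
scene bar0.64 566 c [ 632.7 -180.1] size [ 18.9 239.5] ang 0.43 zmed 59.2
scene dockplate 4574 c [477.  202.1] size [265.4 301.9] ang 88.14 zmed 6.2
scene dockwalls 2028 c [487.5 191.4] size [241.1 224.7] ang 2.42 zmed 46.3
```

Request:
move_arm(deltas=[[505,-576,0,0,0,10.7],[505,-576,0,0,0,10.7],[505,-576,0,0,0,10.7],[505,-576,0,0,0,10.7],[505,-576,0,0,0,10.7],[505,-576,0,0,0,10.7],[505,-576,0,0,0,10.7],[505,-576,0,0,0,10.7]], claw=52, grip_force=15)

```text
time_s: 2.4
tcp_pos: [0.3668, -0.1177, 0.2144]
orientation: [3.14, 0.064, 0.002]
contact_force: [0.6, -1.4, -0.6]
opening: 0.0523
grip_force: 0.0
```

```bash
cat > go.py <<'E'
import sys; from h import *
# usage: go.py x y z yawdeg (mm) -> delta in tool axes
s=ctrl.state(); T=R.from_rotvec(s["orientation"]); p=s["tcp_pos"]*1000
x=T.as_matrix()[:,0]; print("t",round(s["time_s"],2),"tcp",p.round(1),"yaw",round(np.degrees(np.arctan2(x[1],x[0])),2),"tilt",round(np.degrees(np.arccos(-T.as_matrix()[2,2])),2),"F",s["contact_force"].round(1),"open",round(s["opening"]*1000,1),"grip",s["grip_force"])
if len(sys.argv)>4:
    a=list(map(float,sys.argv[1:5])); g=R.from_euler("z",a[3],degrees=True)*R.from_rotvec([np.pi,0,0])
    print("delta",T.inv().apply(np.array(a[:3])-p).round(1),np.degrees((T.inv()*g).as_rotvec()).round(2))
E
python3 go.py 491.5 115.2 150 2.3
```

```text
t 2.4 tcp [ 366.8 -117.7  214.4] yaw 2.34 tilt 0.1 F [ 0.6 -1.4 -0.6] open 52.3 grip 0.0
delta [ 134.  -227.7   64.4] [ 0.05 -0.09  0.04]
```

Request:
move_arm(deltas=[[134,-228,64,0,0,0],[134,-228,64,0,0,0],[134,-228,64,0,0,0],[134,-228,64,0,0,0],[134,-228,64,0,0,0],[134,-228,64,0,0,0],[134,-228,134,0,0,0],[134,-228,134,0,0,0]])

```text
time_s: 3.4
tcp_pos: [0.487, 0.1117, 0.0776]
orientation: [3.139, 0.062, -0.013]
contact_force: [-1.1, -0.0, 0.4]
opening: 0.0521
grip_force: 0.0
```

```bash
python3 go.py 491.5 115.2 20 2.3; python3 - <<'E'
from h import *
for n in("top","scene"):
    im,d=viewer.get_image(n); c=proj(n,[.4915,.1152,.06])[0].astype(int); print(n,c)
    a=im[max(0,c[1]-75):c[1]+75,max(0,c[0]-100):c[0]+100]; a=cv2.resize(a,None,fx=3,fy=3); globals()[n]=a
h=min(top.shape[0],scene.shape[0]); save("pics/a.png",cv2.resize(np.vstack([top[:h],scene[:h]]),(400,600)))
E
```

```text
t 3.4 tcp [487.  111.7  77.6] yaw 2.27 tilt 0.48 F [-1.1 -0.   0.4] open 52.1 grip 0.0
delta [ 5.1 -3.4 57.6] [ 0.11  0.47 -0.03]
top [267 286]
scene [314 274]
```

View pics/a.png

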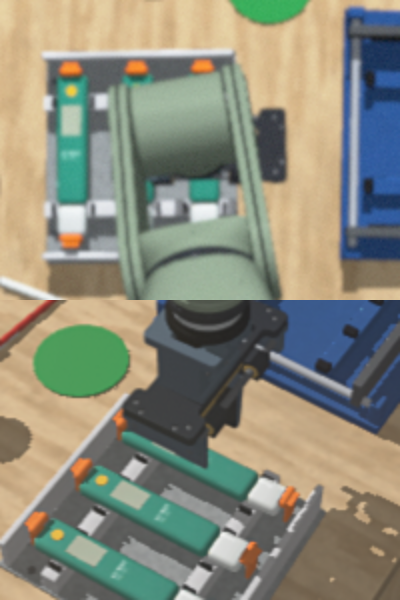

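The lower crop shows the fingers straddling the -y meter around (205,440) in the crop. I let the arm settle, then read the pose.

Request:
move_arm(deltas=[[0,0,0,0,0,0],[0,0,0,0,0,0]])

```text
time_s: 3.75
tcp_pos: [0.4918, 0.1138, 0.0817]
orientation: [-3.14, -0.064, -0.005]
contact_force: [-0.5, 0.5, -0.3]
opening: 0.0519
grip_force: 0.0
```

```bash
python3 go.py 491.5 115.2 20 2.3
```

```text
t 3.75 tcp [491.8 113.8  81.7] yaw 2.33 tilt 0.2 F [-0.5  0.5 -0.3] open 51.9 grip 0.0
delta [-0.4 -1.4 61.7] [-0.03 -0.2   0.03]
```

Request:
move_arm(deltas=[[0,-1,40,0,0,0],[0,-1,61,0,0,0],[0,-1,61,0,0,0],[0,-1,61,0,0,0]])

```text
time_s: 4.25
tcp_pos: [0.4917, 0.115, 0.0202]
orientation: [-3.141, -0.065, -0.004]
contact_force: [0.2, 0.6, -0.1]
opening: 0.0518
grip_force: 0.0
```

Request:
move_arm(deltas=[[0,0,0,0,0,0],[0,0,0,0,0,0],[0,0,0,0,0,0],[0,0,0,0,0,0]], claw=30, grip_force=25)

```text
time_s: 4.75
tcp_pos: [0.4912, 0.115, 0.0198]
orientation: [-3.141, -0.064, -0.003]
contact_force: [-0.5, -0.1, 6.8]
opening: 0.0358
grip_force: 25.0
```

```bash
python3 go.py 491.5 115.2 20 2.3
```

```text
t 4.75 tcp [491.2 115.   19.8] yaw 2.34 tilt 0.1 F [-0.5 -0.1  6.8] open 35.8 grip 24.993916153907776
delta [ 0.4 -0.2 -0.2] [-0.01 -0.09  0.04]
```

Request:
move_arm(deltas=[[0,0,-5,0,0,0],[0,0,-10,0,0,0],[0,0,-20,0,0,0],[0,0,-50,0,0,0],[0,0,-90,0,0,0],[0,0,-90,0,0,0]])

```text
time_s: 5.5
tcp_pos: [0.4928, 0.1153, 0.1123]
orientation: [-3.14, -0.065, -0.011]
contact_force: [0.6, 0.8, -1.8]
opening: 0.0359
grip_force: 25.0
```

```bash
python3 go.py 520.5 -229 110 0; python3 - <<'E'
from h import *
n="scene"; im,d=viewer.get_image(n); save("pics/b.png",im[120:420,180:500])
E
```

```text
t 5.5 tcp [492.8 115.3 112.3] yaw 2.36 tilt 0.42 F [ 0.6  0.8 -1.8] open 35.9 grip 24.992786943912506
delta [ 13.5 345.2   2. ] [-0.08 -0.42  2.36]
```

View pics/b.png

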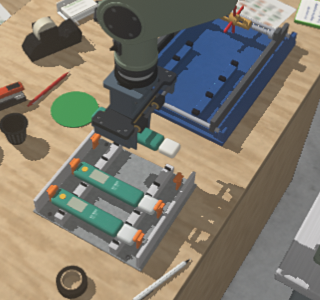

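Request:
move_arm(deltas=[[13,345,0,0,0,2.3],[13,345,0,0,0,2.3],[13,345,0,0,0,2.3],[13,345,0,0,0,2.3],[13,345,0,0,0,2.3],[13,345,0,0,0,2.3],[13,345,0,0,0,2.3],[13,345,0,0,0,2.3]])

```text
time_s: 6.55
tcp_pos: [0.5166, -0.2284, 0.1078]
orientation: [-3.14, -0.001, 0.004]
contact_force: [0.8, 0.7, -1.6]
opening: 0.0356
grip_force: 25.0
```

```bash
python3 go.py 520.5 -229 21 0
```

```text
t 6.55 tcp [ 516.6 -228.4  107.8] yaw 0.04 tilt 0.19 F [ 0.8  0.7 -1.6] open 35.6 grip 24.99292641878128
delta [ 4.1  0.7 86.7] [-0.1   0.16  0.04]
```

Request:
move_arm(deltas=[[0,0,30,0,0,0],[0,0,55,0,0,0],[0,0,55,0,0,0],[0,0,55,0,0,0]])

```text
time_s: 7.05
tcp_pos: [0.5183, -0.2287, 0.0547]
orientation: [3.141, 0.003, 0.001]
contact_force: [0.4, -0.1, -1.0]
opening: 0.0359
grip_force: 25.0
```

```bash
python3 go.py 520.5 -229 20.5 0
```

```text
t 7.05 tcp [ 518.3 -228.7   54.7] yaw 0.12 tilt 0.06 F [ 0.4 -0.1 -1. ] open 35.9 grip 24.99278962612152
delta [ 2.2  0.3 34.2] [ 0.02 -0.05  0.12]
```

Request:
move_arm(deltas=[[2,0,20,0,0,0],[2,0,30,0,0,0],[2,0,34,0,0,0],[2,0,34.5,0,0,0],[2,0,34.5,0,0,0]])

```text
time_s: 7.68
tcp_pos: [0.52, -0.2295, 0.0199]
orientation: [3.141, 0.001, 0.001]
contact_force: [-0.1, -0.3, -1.0]
opening: 0.0358
grip_force: 25.0
```

Request:
move_arm(deltas=[[0,0,0,0,0,0],[0,0,0,0,0,0],[0,0,-30,0,0,0],[0,0,-90,0,0,0],[0,0,-90,0,0,0],[0,0,-90,0,0,0]], claw=48)

```text
time_s: 8.43
tcp_pos: [0.5193, -0.2292, 0.1093]
orientation: [3.142, 0.001, -0.0]
contact_force: [-0.6, -0.6, 0.7]
opening: 0.048
grip_force: 0.0
```

```bash
python3 go.py 488.4 191.1 110 2.3
```

```text
t 8.43 tcp [ 519.3 -229.2  109.3] yaw 0.05 tilt 0.01 F [-0.6 -0.6  0.7] open 48.0 grip 0.0
delta [ -30.5 -420.3   -0.7] [ 0.    0.01 -2.25]
```

Request:
move_arm(deltas=[[-30.5,-420.5,0,0,0,-2.3],[-30.5,-420.5,0,0,0,-2.3],[-30.5,-420.5,0,0,0,-2.3],[-30.5,-420.5,0,0,0,-2.3],[-30.5,-420.5,0,0,0,-2.3],[-30.5,-420.5,0,0,0,-2.3],[-30.5,-420.5,0,0,0,-2.3],[-30.5,-420.5,0,0,0,-2.3]])

```text
time_s: 9.43
tcp_pos: [0.4874, 0.1935, 0.1076]
orientation: [3.14, 0.072, -0.005]
contact_force: [0.7, -1.2, -0.0]
opening: 0.048
grip_force: 0.0
```

Request:
move_arm(deltas=[[0,0,30,0,0,0],[0,0,30,0,0,0],[0,0,30,0,0,0]])

```text
time_s: 9.8
tcp_pos: [0.4889, 0.1903, 0.0794]
orientation: [3.14, 0.063, -0.001]
contact_force: [-0.2, -0.1, -0.1]
opening: 0.0479
grip_force: 0.0
```

```bash
python3 go.py 488.4 191.1 20 2.3; python3 - <<'E'
from h import *
n="scene"; im,d=viewer.get_image(n); save("pics/c.png",im[100:420,180:500])
E
```

```text
t 9.8 tcp [488.9 190.3  79.4] yaw 2.29 tilt 0.04 F [-0.2 -0.1 -0.1] open 47.9 grip 0.0
delta [-0.5 -0.8 59.4] [ 0.03  0.03 -0.01]
```

View pics/c.png

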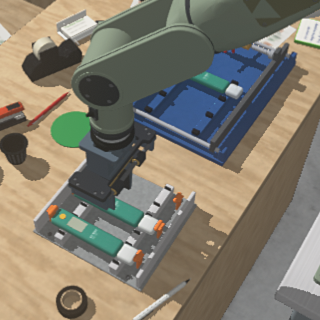

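The first meter is lying in the frame's far lane (crop (215,85)), and the gripper is over the middle meter (110,205).

Request:
move_arm(deltas=[[-0.5,-1,40,0,0,0],[-0.5,-1,59.5,0,0,0],[-0.5,-1,59.5,0,0,0],[-0.5,-1,59.5,0,0,0]])

```text
time_s: 10.35
tcp_pos: [0.4894, 0.1922, 0.0212]
orientation: [-3.14, -0.064, -0.004]
contact_force: [-0.3, 0.6, -0.0]
opening: 0.0479
grip_force: 0.0
```

Request:
move_arm(deltas=[[0,0,0,0,0,0],[0,0,0,0,0,0],[0,0,0,0,0,0],[0,0,0,0,0,0]], claw=30, grip_force=25)

```text
time_s: 10.85
tcp_pos: [0.489, 0.1923, 0.021]
orientation: [-3.141, -0.065, -0.003]
contact_force: [0.6, -0.1, 6.3]
opening: 0.036
grip_force: 25.0
```

Request:
move_arm(deltas=[[0,0,-5,0,0,0],[0,0,-10,0,0,0],[0,0,-20,0,0,0],[0,0,-50,0,0,0],[0,0,-90,0,0,0],[0,0,-90,0,0,0],[0,0,-90,0,0,0]])

```text
time_s: 11.72
tcp_pos: [0.4876, 0.1919, 0.1097]
orientation: [3.141, 0.065, -0.002]
contact_force: [-0.7, 0.4, -0.6]
opening: 0.0356
grip_force: 25.0
```

```bash
python3 go.py 520.5 -167 110 0
```

```text
t 11.72 tcp [487.6 191.9 109.7] yaw 2.35 tilt 0.06 F [-0.7  0.4 -0.6] open 35.6 grip 24.999876022338867
delta [ 1.82e+01  3.60e+02 -2.00e-01] [0.02 0.06 2.35]
```

Request:
move_arm(deltas=[[18,360,0,0,0,2.3],[18,360,0,0,0,2.3],[18,360,0,0,0,2.3],[18,360,0,0,0,2.3],[18,360,0,0,0,2.3],[18,360,0,0,0,2.3],[18,360,0,0,0,2.3],[18,360,0,0,0,2.3]])

```text
time_s: 12.72
tcp_pos: [0.5199, -0.1661, 0.1087]
orientation: [-3.14, -0.001, 0.005]
contact_force: [-0.2, 0.7, -0.3]
opening: 0.0356
grip_force: 25.0
```

Request:
move_arm(deltas=[[0,0,30,0,0,0],[0,0,55,0,0,0],[0,0,55,0,0,0],[0,0,55,0,0,0]])

```text
time_s: 13.22
tcp_pos: [0.5215, -0.166, 0.0556]
orientation: [3.141, 0.004, 0.001]
contact_force: [0.7, 0.2, -0.6]
opening: 0.0357
grip_force: 25.0
```

```bash
python3 go.py 520.5 -167 20.5 0
```

```text
t 13.22 tcp [ 521.5 -166.    55.6] yaw 0.13 tilt 0.05 F [ 0.7  0.2 -0.6] open 35.7 grip 24.99989479780197
delta [-1.1  0.9 35.1] [ 0.01 -0.05  0.13]
```

Request:
move_arm(deltas=[[-1,0.5,20,0,0,0],[-1,0.5,30,0,0,0],[-1,0.5,34,0,0,0],[-1,0.5,34.5,0,0,0],[-1,0.5,34.5,0,0,0]])

```text
time_s: 13.85
tcp_pos: [0.5205, -0.1675, 0.021]
orientation: [3.141, 0.001, 0.002]
contact_force: [0.7, 0.1, 0.1]
opening: 0.0357
grip_force: 25.0
```

Request:
move_arm(deltas=[[0,0,0,0,0,0],[0,0,0,0,0,0],[0,0,-30,0,0,0],[0,0,-90,0,0,0],[0,0,-90,0,0,0],[0,0,-90,0,0,0]], claw=46)

```text
time_s: 14.6
tcp_pos: [0.5196, -0.1672, 0.1102]
orientation: [-3.142, -0.001, 0.001]
contact_force: [0.7, 0.3, 0.0]
opening: 0.0459
grip_force: 0.0
```

```bash
python3 go.py 485.4 267 110 2.3
```

```text
t 14.6 tcp [ 519.6 -167.2  110.2] yaw 0.05 tilt 0.02 F [0.7 0.3 0. ] open 45.9 grip 0.0
delta [-3.380e+01 -4.342e+02  3.000e-01] [-0.    0.02 -2.25]
```

Request:
move_arm(deltas=[[-34,-434.5,0,0,0,-2.3],[-34,-434.5,0,0,0,-2.3],[-34,-434.5,0,0,0,-2.3],[-34,-434.5,0,0,0,-2.3],[-34,-434.5,0,0,0,-2.3],[-34,-434.5,0,0,0,-2.3],[-34,-434.5,0,0,0,-2.3],[-34,-434.5,0,0,0,-2.3]])

```text
time_s: 15.6
tcp_pos: [0.4842, 0.2704, 0.1084]
orientation: [3.14, 0.073, -0.004]
contact_force: [-0.5, -0.2, -1.3]
opening: 0.0462
grip_force: 0.0
```

Request:
move_arm(deltas=[[0,0,30,0,0,0],[0,0,30,0,0,0],[0,0,30,0,0,0]], claw=50)

```text
time_s: 15.98
tcp_pos: [0.4858, 0.2662, 0.0803]
orientation: [3.14, 0.063, -0.001]
contact_force: [0.3, -0.3, 0.5]
opening: 0.0497
grip_force: 0.0
```

```bash
python3 go.py 485.4 267 20.5 2.3
```

```text
t 15.97 tcp [485.8 266.2  80.3] yaw 2.29 tilt 0.05 F [ 0.3 -0.3  0.5] open 49.7 grip 0.0
delta [-0.3 -0.8 59.8] [ 0.03  0.04 -0.01]
```

Request:
move_arm(deltas=[[-0.5,-1,40,0,0,0],[-0.5,-1,60,0,0,0],[-0.5,-1,60,0,0,0],[-0.5,-1,60,0,0,0]])

```text
time_s: 16.48
tcp_pos: [0.4862, 0.2683, 0.0218]
orientation: [-3.14, -0.064, -0.004]
contact_force: [0.3, -0.2, 0.9]
opening: 0.0501
grip_force: 0.0
```

Request:
move_arm(deltas=[[0,0,0,0,0,0],[0,0,0,0,0,0],[0,0,0,0,0,0],[0,0,0,0,0,0]], claw=30, grip_force=25)

```text
time_s: 16.98
tcp_pos: [0.4857, 0.2683, 0.0215]
orientation: [-3.14, -0.064, -0.003]
contact_force: [-0.5, -1.0, 6.4]
opening: 0.036
grip_force: 25.0
```

Request:
move_arm(deltas=[[0,0,-5,0,0,0],[0,0,-10,0,0,0],[0,0,-20,0,0,0],[0,0,-50,0,0,0],[0,0,-90,0,0,0],[0,0,-90,0,0,0],[0,0,-90,0,0,0]])

```text
time_s: 17.85
tcp_pos: [0.4844, 0.2678, 0.1102]
orientation: [3.14, 0.065, -0.001]
contact_force: [0.3, 0.7, -1.0]
opening: 0.036
grip_force: 25.0
```

```bash
python3 go.py 520.5 -105 110 0
```

```text
t 17.85 tcp [484.4 267.8 110.2] yaw 2.35 tilt 0.06 F [ 0.3  0.7 -1. ] open 36.0 grip 24.998454451560974
delta [2.07e+01 3.74e+02 3.00e-01] [0.03 0.05 2.35]
```

Request:
move_arm(deltas=[[21,374,0,0,0,2.3],[21,374,0,0,0,2.3],[21,374,0,0,0,2.3],[21,374,0,0,0,2.3],[21,374,0,0,0,2.3],[21,374,0,0,0,2.3],[21,374,0,0,0,2.3],[21,374,0,0,0,2.3]])

```text
time_s: 18.85
tcp_pos: [0.5203, -0.1043, 0.1092]
orientation: [-3.14, 0.0, 0.005]
contact_force: [0.1, 0.3, -0.4]
opening: 0.036
grip_force: 25.0
```

Request:
move_arm(deltas=[[0,0,30,0,0,0],[0,0,55,0,0,0],[0,0,55,0,0,0],[0,0,55,0,0,0]])

```text
time_s: 19.35
tcp_pos: [0.522, -0.1037, 0.0561]
orientation: [3.141, 0.004, 0.001]
contact_force: [0.3, -0.6, -0.5]
opening: 0.036
grip_force: 25.0
```

```bash
python3 go.py 520.5 -105 21.5 0
```

```text
t 19.35 tcp [ 522.  -103.7   56.1] yaw 0.15 tilt 0.05 F [ 0.3 -0.6 -0.5] open 36.0 grip 24.998543858528137
delta [-1.5  1.3 34.6] [ 0.01 -0.05  0.15]
```

Request:
move_arm(deltas=[[-1.5,1,20,0,0,0],[-1.5,1,30,0,0,0],[-1.5,1,34,0,0,0],[-1.5,1,34.5,0,0,0],[-1.5,1,34.5,0,0,0]])

```text
time_s: 19.98
tcp_pos: [0.5205, -0.1058, 0.0214]
orientation: [3.141, 0.001, 0.002]
contact_force: [0.4, 0.4, -0.2]
opening: 0.0357
grip_force: 25.0
```

Request:
move_arm(deltas=[[0,0,0,0,0,0],[0,0,0,0,0,0],[0,0,-30,0,0,0],[0,0,-90,0,0,0],[0,0,-150,0,0,0],[0,0,-150,0,0,0],[0,0,-150,0,0,0],[0,0,-150,0,0,0]], claw=46)

```text
time_s: 20.98
tcp_pos: [0.5187, -0.1055, 0.1691]
orientation: [-3.141, -0.001, 0.006]
contact_force: [-0.0, 0.1, -0.8]
opening: 0.0462
grip_force: 0.0
```

```bash
python3 go.py 520.5 -398 170 0
```

```text
t 20.98 tcp [ 518.7 -105.5  169.1] yaw 0.05 tilt 0.22 F [-0.   0.1 -0.8] open 46.2 grip 0.0
delta [  1.5 292.5  -1.1] [-0.04  0.21  0.05]
```

```bash
python3 - <<'E'
from h import *
for n in("top","scene"):
    C=cloud(n,np.load(f"{n}0.npy")).reshape(-1,3); m=(C[:,2]>.1)&(C[:,0]>.3)&(C[:,0]<.8)&(C[:,1]<-.43)&(C[:,2]<.8); p=C[m]; print(n,len(p),np.percentile(p,[1,50,99],axis=0).round(3).tolist() if len(p) else "")
im,d=viewer.get_image("scene"); save("pics/d.png",cv2.resize(im[60:280,280:500],None,fx=2.5,fy=2.5))
E
```

```text
top 4092 [[0.387, -0.737, 0.101], [0.47, -0.654, 0.139], [0.555, -0.592, 0.166]]
scene 5143 [[0.303, -0.948, 0.101], [0.419, -0.93, 0.147], [0.543, -0.591, 0.24]]
```

View pics/d.png

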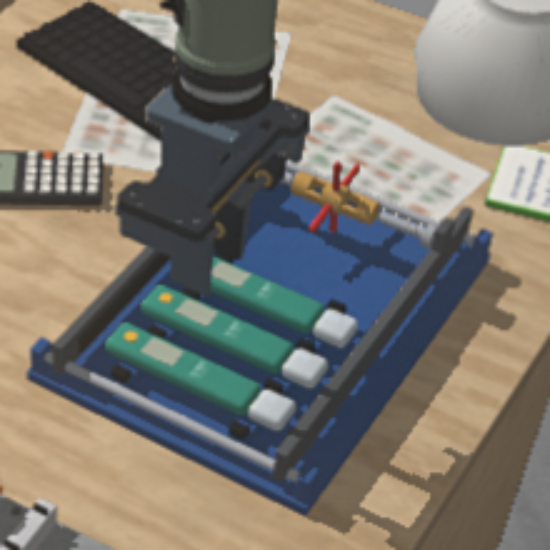

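All three meters lie flat in separate lanes (crop (185,370), (225,330), (265,290)). The lamp stays beyond y=-0.59, so the way to the turnbuckle (335,195) is clear.

Request:
move_arm(deltas=[[1.5,292,0,0,0,0],[1.5,292,0,0,0,0],[1.5,292,0,0,0,0],[1.5,292,0,0,0,0],[1.5,292,0,0,0,0],[1.5,292,0,0,0,0],[1.5,292,0,0,0,0],[1.5,292,0,0,0,0]], claw=0, grip_force=10)

```text
time_s: 22.02
tcp_pos: [0.5218, -0.3963, 0.1706]
orientation: [-3.141, -0.004, 0.001]
contact_force: [0.5, -0.1, 0.6]
opening: 0.0006
grip_force: 0.0
```

Request:
move_arm(deltas=[[0,0,30,0,0,0],[0,0,30,0,0,0],[0,0,30,0,0,0]])

```text
time_s: 22.4
tcp_pos: [0.5222, -0.3973, 0.1419]
orientation: [3.141, 0.003, 0.001]
contact_force: [-0.0, -0.0, 0.4]
opening: 0.0005
grip_force: 0.0
```

```bash
python3 go.py 520.5 -398 104 0
```

```text
t 22.4 tcp [ 522.2 -397.3  141.9] yaw 0.1 tilt 0.07 F [-0.  -0.   0.4] open 0.5 grip 0.0
delta [-1.8  0.7 37.9] [ 0.04 -0.05  0.1 ]
```

Request:
move_arm(deltas=[[-2,0.5,20,0,0,0],[-2,0.5,38,0,0,0],[-2,0.5,38,0,0,0],[-2,0.5,38,0,0,0]])

```text
time_s: 22.9
tcp_pos: [0.5202, -0.3985, 0.1036]
orientation: [3.141, 0.002, 0.001]
contact_force: [0.6, -0.1, 0.2]
opening: 0.0008
grip_force: 0.0
```

Request:
move_arm(deltas=[[0,-11,0,0,0,0],[0,-21.5,0,0,0,0],[0,-31.5,3.5,0,0,0],[0,-40.5,9,0,0,0],[0,-47.5,16.5,0,0,0],[0,-52.5,26,0,0,0],[0,-55,36,0,0,0],[0,-55,36,0,0,0]])

```text
time_s: 23.9
tcp_pos: [0.5189, -0.3425, 0.0655]
orientation: [-3.14, -0.001, 0.004]
contact_force: [-0.4, -0.5, -0.7]
opening: 0.0
grip_force: 0.0
```

```bash
python3 go.py 520.5 -343 68 0; python3 - <<'E'
from h import *
im,d=viewer.get_image("scene"); save("pics/e.png",cv2.resize(im[100:200,350:500],None,fx=4,fy=4))
E
```

```text
t 23.9 tcp [ 518.9 -342.5   65.5] yaw 0.05 tilt 0.17 F [-0.4 -0.5 -0.7] open 0.0 grip 0.0
delta [ 1.6  0.5 -2.5] [-0.1   0.14  0.05]
```

View pics/e.png

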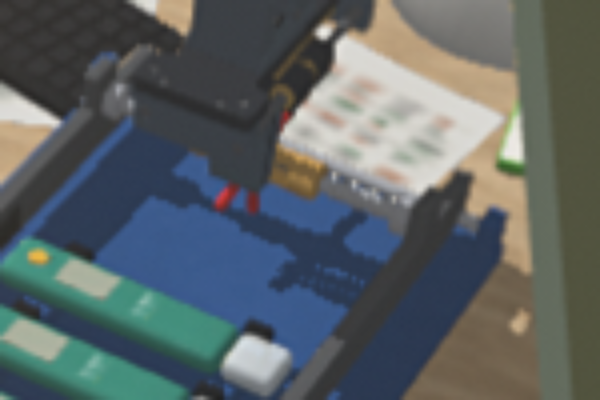

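The finger sits on the spoke, which is now about level (red at (230,200)). I go back for the next one and measure the angle from depth.

Request:
move_arm(deltas=[[0,0,-40,0,0,0],[0,0,-65,0,0,0],[0,0,-65,0,0,0],[0,30,-65,0,0,0],[0,55,-65,0,0,0],[0,55,-65,0,0,0],[0,55,-38,0,0,0],[0,55,-38,0,0,0]])

```text
time_s: 24.95
tcp_pos: [0.5179, -0.3961, 0.102]
orientation: [-3.137, -0.002, 0.009]
contact_force: [-0.0, 1.4, -0.0]
opening: 0.0004
grip_force: 0.0
```

```bash
cat > ang.py <<'E'
from h import *
# spoke angle (deg lean of the upper spoke, mod 90) and bar travel
A=np.array([-.3695,.064])
for n in("scene","top"):
    im,d=viewer.get_image(n); C=cloud(n,d); hsv=cv2.cvtColor(im,cv2.COLOR_RGB2HSV)
    m=((hsv[...,0]<9)|(hsv[...,0]>171))&(hsv[...,1]>140)&(abs(C[...,0]-.52)<.02)&(abs(C[...,1]+.37)<.07)&(C[...,2]>.01)&(C[...,2]<.13)
    q=C[m][:,1:]-A; r=np.hypot(*q.T); k=(r>.02)&(r<.058); a=np.degrees(np.arctan2(q[k,0],q[k,1]))
    if k.sum(): 
        f=lambda t:np.mean(np.minimum(r[k]*abs(np.sin(np.radians((a-t+45)%90-45))),.012)); g=np.arange(-45,45,.5); print(n,k.sum(),"lean mod 90:",g[np.argmin([f(t) for t in g])])
    Z=C[...,2]; 
    for x in(.4,.64):
        b=(abs(C[...,0]-x)<.045)&(C[...,1]>-.28)&(C[...,1]<-.08)&(Z>.055)&(Z<.064)&(hsv[...,1]<90); print("  bar x",np.median(C[b][:,0]).round(4) if b.any() else None,b.sum())
E
python3 ang.py; python3 go.py 520.5 -398 104 0
```

```text
scene 69 lean mod 90: 7.5
  bar x 0.4062 369
  bar x 0.6304 344
top 32 lean mod 90: 4.0
  bar x 0.41 395
  bar x 0.6339 398
t 25.05 tcp [ 519.6 -397.4  104.7] yaw 0.08 tilt 0.07 F [ 0.   0.2 -0.2] open 0.5 grip 0.0
delta [0.9 0.6 0.7] [-0.05  0.05  0.08]
```

Request:
move_arm(deltas=[[0.5,-11,0,0,0,0],[0.5,-21.5,0.5,0,0,0],[0.5,-31.5,4,0,0,0],[0.5,-40.5,9.5,0,0,0],[0.5,-47.5,17,0,0,0],[0.5,-52.5,26.5,0,0,0],[0.5,-55,36.5,0,0,0],[0.5,-55,36.5,0,0,0]])

```text
time_s: 26.05
tcp_pos: [0.5194, -0.3426, 0.067]
orientation: [-3.14, -0.002, 0.004]
contact_force: [-1.0, -0.0, -0.0]
opening: -0.0001
grip_force: 0.0
```

Request:
move_arm(deltas=[[0,0,-40,0,0,0],[0,0,-65,0,0,0],[0,0,-65,0,0,0],[0,30,-65,0,0,0],[0,55,-65,0,0,0],[0,55,-65,0,0,0],[0,55,-37,0,0,0],[0,55,-37,0,0,0]])

```text
time_s: 27.05
tcp_pos: [0.5183, -0.396, 0.1024]
orientation: [-3.137, -0.002, 0.009]
contact_force: [-0.6, 0.5, -0.9]
opening: 0.0009
grip_force: 0.0
```

```bash
python3 ang.py; python3 go.py 520.5 -398 104 0
```

```text
scene 68 lean mod 90: 3.0
  bar x 0.4087 364
  bar x 0.6276 318
top 32 lean mod 90: -1.5
  bar x 0.4126 402
  bar x 0.6311 371
t 27.15 tcp [ 520.1 -397.5  105.2] yaw 0.08 tilt 0.07 F [-0.  -0.6  1. ] open 0.5 grip 0.0
delta [0.4 0.5 1.2] [-0.05  0.05  0.08]
```

Angle is now about 181° and both bars are drawing in evenly. Three more quarter pushes follow.

Request:
move_arm(deltas=[[0,-11,0.5,0,0,0],[0,-21.5,1.5,0,0,0],[0,-31.5,4.5,0,0,0],[0,-40.5,10,0,0,0],[0,-47.5,17.5,0,0,0],[0,-52.5,27,0,0,0],[0,-55,38,0,0,0],[0,-55,38,0,0,0]])

```text
time_s: 28.15
tcp_pos: [0.5193, -0.3425, 0.0659]
orientation: [-3.14, -0.002, 0.004]
contact_force: [-0.8, 0.1, -0.2]
opening: 0.0008
grip_force: 0.0
```

Request:
move_arm(deltas=[[0,0,-40,0,0,0],[0,0,-65,0,0,0],[0,0,-65,0,0,0],[0,30,-65,0,0,0],[0,55,-65,0,0,0],[0,55,-65,0,0,0],[0,55,-37.5,0,0,0],[0,55,-37.5,0,0,0]])

```text
time_s: 29.15
tcp_pos: [0.5183, -0.396, 0.1019]
orientation: [-3.137, -0.002, 0.009]
contact_force: [-0.0, -0.1, 1.0]
opening: 0.0006
grip_force: 0.0
```

```bash
python3 ang.py; python3 go.py 520.5 -398 104 0
```

```text
scene 64 lean mod 90: 7.0
  bar x 0.4119 368
  bar x 0.6247 327
top 35 lean mod 90: 2.0
  bar x 0.4152 406
  bar x 0.6284 380
t 29.25 tcp [ 520.1 -397.5  104.7] yaw 0.08 tilt 0.07 F [0.5 0.3 0.1] open 0.5 grip 0.0
delta [0.4 0.5 0.7] [-0.05  0.05  0.08]
```

Request:
move_arm(deltas=[[0,-11,0.5,0,0,0],[0,-21.5,1,0,0,0],[0,-31.5,4,0,0,0],[0,-40.5,9.5,0,0,0],[0,-47.5,17,0,0,0],[0,-52.5,27,0,0,0],[0,-55,37.5,0,0,0],[0,-55,37.5,0,0,0]])

```text
time_s: 30.25
tcp_pos: [0.5193, -0.3425, 0.0659]
orientation: [-3.14, -0.002, 0.004]
contact_force: [-0.1, 0.2, 0.1]
opening: 0.0007
grip_force: 0.0
```

Request:
move_arm(deltas=[[0,0,-40,0,0,0],[0,0,-65,0,0,0],[0,0,-65,0,0,0],[0,30,-65,0,0,0],[0,55,-65,0,0,0],[0,55,-65,0,0,0],[0,55,-37.5,0,0,0],[0,55,-37.5,0,0,0]])

```text
time_s: 31.25
tcp_pos: [0.5183, -0.396, 0.1019]
orientation: [-3.137, -0.002, 0.009]
contact_force: [-0.3, 0.4, 0.1]
opening: 0.0003
grip_force: 0.0
```

```bash
python3 ang.py; python3 go.py 520.5 -398 104 0
```

```text
scene 67 lean mod 90: 6.0
  bar x 0.4145 357
  bar x 0.6221 335
top 35 lean mod 90: 2.0
  bar x 0.418 405
  bar x 0.6256 388
t 31.35 tcp [ 520.1 -397.5  104.7] yaw 0.07 tilt 0.07 F [1.2 0.4 0.7] open 0.6 grip 0.0
delta [0.4 0.5 0.7] [-0.05  0.05  0.07]
```

Request:
move_arm(deltas=[[0,-11,0.5,0,0,0],[0,-21.5,1,0,0,0],[0,-31.5,4,0,0,0],[0,-40.5,9.5,0,0,0],[0,-47.5,17,0,0,0],[0,-51,23,0,0,0],[0,-51,23,0,0,0]])

```text
time_s: 32.22
tcp_pos: [0.5196, -0.3465, 0.081]
orientation: [-3.14, -0.002, 0.003]
contact_force: [0.2, -1.1, -0.5]
opening: 0.0007
grip_force: 0.0
```

Request:
move_arm(deltas=[[0,-1.5,4,0,0,0],[0,-3,8,0,0,0],[0,-4,12,0,0,0],[0,-4,14,0,0,0],[0,-4,14,0,0,0]])

```text
time_s: 32.85
tcp_pos: [0.52, -0.3431, 0.0677]
orientation: [-3.141, -0.002, 0.001]
contact_force: [-0.8, -0.6, 0.1]
opening: 0.0008
grip_force: 0.1
```

```bash
python3 ang.py; python3 go.py 520.5 -343 66 0
```

```text
scene 35 lean mod 90: 0.0
  bar x 0.417 360
  bar x 0.6194 330
  bar x 0.4203 394
  bar x 0.6228 400
t 32.95 tcp [ 519.9 -343.2   67.7] yaw 0.05 tilt 0.03 F [0.9 0.2 0.7] open 0.6 grip 0.007843764906283468
delta [ 0.6 -0.2  1.7] [-0.01  0.03  0.05]
```

Request:
move_arm(deltas=[[0,0,-40,0,0,0],[0,0,-65,0,0,0],[0,0,-65,0,0,0],[0,30,-65,0,0,0],[0,54,-65,0,0,0],[0,54,-65,0,0,0],[0,54,-36,0,0,0],[0,54,-36,0,0,0]])

```text
time_s: 33.95
tcp_pos: [0.5185, -0.3955, 0.1012]
orientation: [-3.137, -0.001, 0.008]
contact_force: [-1.0, 0.9, 0.5]
opening: 0.0004
grip_force: 0.0
```

```bash
python3 ang.py; python3 go.py 520.5 -387 104 0
```

```text
scene 66 lean mod 90: -0.5
  bar x 0.4171 371
  bar x 0.62 313
top 27 lean mod 90: -6.0
  bar x 0.4205 384
  bar x 0.6229 374
t 34.05 tcp [ 520.2 -396.8  103.9] yaw 0.06 tilt 0.04 F [-0.5 -0.2  1. ] open 0.9 grip 0.0
delta [ 0.3 -9.8 -0.1] [-0.04  0.03  0.06]
```

Request:
move_arm(deltas=[[0,-6,0,0,0,0],[0,-10,0,0,0,0],[0,-13,0,0,0,0],[0,-15,0,0,0,0],[0,-16,0,0,0,0],[0,-16,0,0,0,0]])

```text
time_s: 34.8
tcp_pos: [0.5202, -0.3814, 0.104]
orientation: [3.141, 0.001, 0.0]
contact_force: [0.0, -0.2, 0.9]
opening: 0.0002
grip_force: 0.2
```

```bash
python3 ang.py; python3 go.py 520.5 -387 104 0
```

```text
scene 72 lean mod 90: 2.5
  bar x 0.4172 361
  bar x 0.6196 302
top 8 lean mod 90: 0.5
  bar x 0.4204 395
  bar x 0.6229 392
t 34.9 tcp [ 520.2 -381.4  103.9] yaw 0.04 tilt 0.01 F [ 0.3 -0.2  0.4] open 0.3 grip 0.16608309466391802
delta [ 0.3  5.6 -0.1] [ 0.01 -0.    0.04]
```

Request:
move_arm(deltas=[[0,-2,0,0,0,0],[0,-4,0,0,0,0],[0,-4,0,0,0,0]])

```text
time_s: 35.28
tcp_pos: [0.5202, -0.377, 0.104]
orientation: [3.142, 0.002, 0.0]
contact_force: [0.3, -0.7, 1.1]
opening: 0.0001
grip_force: 0.3
```

Request:
move_arm(deltas=[[0,-2,0,0,0,0],[0,-4,0,0,0,0],[0,-4,0,0,0,0]])

```text
time_s: 35.65
tcp_pos: [0.5202, -0.3735, 0.104]
orientation: [3.141, 0.002, 0.0]
contact_force: [-0.3, -2.0, -1.3]
opening: 0.0003
grip_force: 1.2
```

```bash
python3 ang.py; python3 go.py 520.5 -387 104 0
```

```text
scene 63 lean mod 90: 8.5
  bar x 0.4173 366
  bar x 0.6191 318
top 1 lean mod 90: 2.5
  bar x 0.4207 395
  bar x 0.623 391
t 35.75 tcp [ 520.2 -373.5  104. ] yaw 0.06 tilt 0.04 F [ 0.1 -3.4 -0.7] open 0.4 grip 1.2753405421972275
delta [ 0.3 13.5  0. ] [ 0.04 -0.01  0.06]
```

Request:
move_arm(deltas=[[0,-2,0,0,0,0],[0,-3,0,0,0,0],[0,-3,0,0,0,0]])

```text
time_s: 36.12
tcp_pos: [0.5203, -0.371, 0.1042]
orientation: [3.14, 0.002, 0.001]
contact_force: [0.5, -4.8, -1.6]
opening: 0.0003
grip_force: 2.4
```

Request:
move_arm(deltas=[[0,-2,0,0,0,0],[0,-3,0,0,0,0],[0,-3,0,0,0,0]])

```text
time_s: 36.5
tcp_pos: [0.5206, -0.369, 0.1048]
orientation: [3.138, 0.002, 0.002]
contact_force: [-0.5, -7.0, 0.9]
opening: 0.0003
grip_force: 3.2
```

```bash
python3 ang.py; python3 go.py 520.5 -387 104 0
```

```text
scene 59 lean mod 90: 13.5
  bar x 0.4175 357
  bar x 0.6193 319
  bar x 0.4203 396
  bar x 0.6228 395
t 36.6 tcp [ 520.6 -368.9  104.8] yaw 0.07 tilt 0.23 F [-1.6 -6.5  0.9] open 0.5 grip 3.1828084588050842
delta [-0.1 18.   0.8] [ 0.22 -0.09  0.07]
```

Request:
move_arm(deltas=[[0,-2,0,0,0,0],[0,-4,0,0,0,0],[0,-4,0,0,0,0],[0,-4,0,0,0,0]])

```text
time_s: 37.1
tcp_pos: [0.5209, -0.366, 0.1053]
orientation: [3.136, 0.002, 0.004]
contact_force: [-0.3, -9.3, 2.4]
opening: 0.0002
grip_force: 4.3
```

Request:
move_arm(deltas=[[0,15,0,0,0,0],[0,30,0,0,0,0],[0,30,-50,0,0,0],[0,30,-110,0,0,0],[0,-20,-130,0,0,0],[0,-70,-130,0,0,0],[0,-120,-130,0,0,0],[0,-170,-130,0,0,0]])

```text
time_s: 38.1
tcp_pos: [0.5194, -0.1913, 0.2333]
orientation: [-3.139, -0.0, 0.003]
contact_force: [-0.2, 0.2, 0.1]
opening: 0.0002
grip_force: 0.0
```

```bash
python3 ang.py; python3 go.py 449 387.5 200 0; python3 - <<'E'
from h import *
im,d=viewer.get_image("scene"); save("pics/f.png",cv2.resize(im[80:280,280:500],None,fx=2.5,fy=2.5))
for n in("scene","top"):
    if n=="top": viewer.get_image(n)
    for l in ("tape_roll","mat"):
        print(n,l,[(np.round(toW(n,x["position"]),4).tolist(),round(x["p"],2)) for x in spotter.tip_of(n,l)[:2]])
E
```

```text
scene 69 lean mod 90: 8.5
  bar x 0.4171 366
  bar x 0.6192 329
top 2 lean mod 90: 17.0
  bar x 0.4209 231
  bar x 0.623 290
t 38.2 tcp [ 519.2 -188.8  233.6] yaw 0.29 tilt 0.26 F [-0.1 -0.5 -0.1] open 0.4 grip 0.0
delta [ -67.3 -576.5   36. ] [-0.23  0.12  0.29]
scene tape_roll [([0.4999, 0.3663, -0.0019], 0.67)]
scene mat [([0.7059, 0.0421, -0.0028], 0.61)]
top tape_roll [([0.5041, 0.366, -0.0034], 0.52)]
top mat [([0.7046, 0.0453, 0.0048], 0.84)]
```

View pics/f.png

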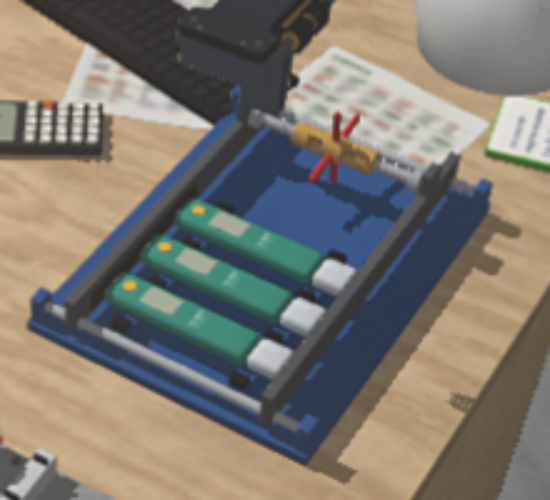

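Both bars bear on the meter ends, and the spoke rests at about 8° lean (~8.0 rad). The push had come up to 9 N. The tape has been knocked to about (0.502, 0.366), so I measure it again.

```bash
python3 - <<'E'
from h import *
for n in("top","scene"):
    im,d=viewer.get_image(n); C=cloud(n,d)
    m=(abs(C[...,0]-.502)<.05)&(C[...,1]>.318)&(C[...,1]<.42)&(C[...,2]>.012)&(C[...,2]<.03); r=cv2.minEnclosingCircle(C[m][:,:2].astype(np.float32)*1000); print(n,m.sum(),r,cv2.minAreaRect(C[m][:,:2].astype(np.float32)*1000),"top z",np.percentile(C[m][:,2],[50,90]))
E
python3 go.py 502 366 110 0
```

```text
top 304 ((501.9093017578125, 366.778076171875), 29.8815975189209) ((501.6029357910156, 366.07037353515625), (56.798194885253906, 56.59516525268555), 75.66043090820312) top z [0.01756282 0.0211958 ]
scene 485 ((497.98504638671875, 366.1368408203125), 29.814241409301758) ((498.90447998046875, 366.97442626953125), (55.575340270996094, 56.90937042236328), 2.882770299911499) top z [0.01755517 0.02019261]
t 38.6 tcp [ 519.9 -194.2  233.7] yaw -0.04 tilt 0.03 F [-0.5 -0.5  0.1] open 0.0 grip 0.0
delta [ -18.2 -560.2  123.7] [-0.01  0.03 -0.04]
```

Request:
move_arm(deltas=[[-20,-561,0,0,0,0],[-20,-561,0,0,0,0],[-20,-561,0,0,0,0],[-20,-561,0,0,0,0],[-20,-561,0,0,0,0],[-20,-561,0,0,0,0],[-20,-561,0,0,0,0],[-20,-561,0,0,0,0]], claw=72, grip_force=10)

```text
time_s: 39.6
tcp_pos: [0.502, 0.308, 0.2339]
orientation: [3.141, -0.0, 0.001]
contact_force: [0.6, 0.4, -0.4]
opening: 0.0717
grip_force: 0.0
```

```bash
python3 go.py 500.2 366.5 80 0
```

```text
t 39.6 tcp [502.  308.  233.9] yaw -0.0 tilt 0.03 F [ 0.6  0.4 -0.4] open 71.7 grip 0.0
delta [ -1.9 -58.5 153.9] [ 0.01 -0.02 -0.  ]
```

Request:
move_arm(deltas=[[-2,-58,30,0,0,0],[-2,-58,80,0,0,0],[-2,-58,130,0,0,0],[-2,-58,154,0,0,0],[-2,-58,154,0,0,0],[-2,-58,154,0,0,0],[-2,-58,154,0,0,0]])

```text
time_s: 40.48
tcp_pos: [0.5008, 0.3649, 0.0817]
orientation: [-3.14, -0.001, -0.004]
contact_force: [0.1, 0.9, 0.2]
opening: 0.0723
grip_force: 0.0
```

```bash
python3 go.py 500.2 366.5 5 0
```

```text
t 40.48 tcp [500.8 364.9  81.7] yaw 0.03 tilt 0.19 F [0.1 0.9 0.2] open 72.3 grip 0.0
delta [-0.8 -1.5 76.7] [-0.11 -0.16  0.03]
```

Request:
move_arm(deltas=[[-1,-1.5,40,0,0,0],[-1,-1.5,65,0,0,0],[-1,-1.5,77,0,0,0],[-1,-1.5,77,0,0,0],[-1,-1.5,77,0,0,0]])

```text
time_s: 41.1
tcp_pos: [0.4996, 0.3666, 0.0043]
orientation: [-3.14, -0.001, -0.003]
contact_force: [-0.0, 0.2, -0.7]
opening: 0.0719
grip_force: 0.0
```

Request:
move_arm(deltas=[[0,0,0,0,0,0],[0,0,0,0,0,0],[0,0,0,0,0,0],[0,0,0,0,0,0]], claw=50, grip_force=10)

```text
time_s: 41.6
tcp_pos: [0.4991, 0.3662, 0.0037]
orientation: [-3.141, -0.001, -0.002]
contact_force: [0.2, 0.8, 6.5]
opening: 0.0561
grip_force: 10.0
```

Request:
move_arm(deltas=[[0,0,-10,0,0,0],[0,0,-40,0,0,0],[0,0,-100,0,0,0],[0,0,-130,0,0,0],[0,0,-130,0,0,0],[0,0,-130,0,0,0]])

```text
time_s: 42.35
tcp_pos: [0.4977, 0.3653, 0.1315]
orientation: [3.14, 0.001, -0.004]
contact_force: [0.5, -0.4, -1.4]
opening: 0.0563
grip_force: 10.0
```

```bash
python3 go.py 704.7 45.3 130 0
```

```text
t 42.35 tcp [497.7 365.3 131.5] yaw 0.05 tilt 0.17 F [ 0.5 -0.4 -1.4] open 56.3 grip 9.99698837287724
delta [206.7 320.2   1.6] [0.1  0.13 0.05]
```

Request:
move_arm(deltas=[[206.5,320,0,0,0,0],[206.5,320,0,0,0,0],[206.5,320,0,0,0,0],[206.5,320,0,0,0,0],[206.5,320,0,0,0,0],[206.5,320,0,0,0,0],[206.5,320,0,0,0,0],[206.5,320,0,0,0,0]])

```text
time_s: 43.35
tcp_pos: [0.7044, 0.0458, 0.1305]
orientation: [-3.141, 0.0, 0.007]
contact_force: [-0.1, 0.9, -1.3]
opening: 0.056
grip_force: 10.0
```

Request:
move_arm(deltas=[[0,0,40,0,0,0],[0,0,80,0,0,0],[0,0,80,0,0,0],[0,0,80,0,0,0]])

```text
time_s: 43.85
tcp_pos: [0.7059, 0.0473, 0.0542]
orientation: [-3.141, -0.004, -0.003]
contact_force: [0.4, -0.3, -0.6]
opening: 0.056
grip_force: 10.0
```

```bash
python3 go.py 704.7 45.3 7.5 0; python3 - <<'E'
from h import *
im,d=viewer.get_image("scene"); c=proj("scene",[.705,.045,.05])[0].astype(int); print(c); save("pics/g.png",cv2.resize(im[c[1]-70:c[1]+70,c[0]-90:c[0]+90],None,fx=3,fy=3))
E
```

```text
t 43.85 tcp [705.9  47.3  54.2] yaw 0.13 tilt 0.1 F [ 0.4 -0.3 -0.6] open 56.0 grip 9.997137640602887
delta [-1.3  2.1 46.7] [-0.01 -0.1   0.13]
[252 214]
```

View pics/g.png

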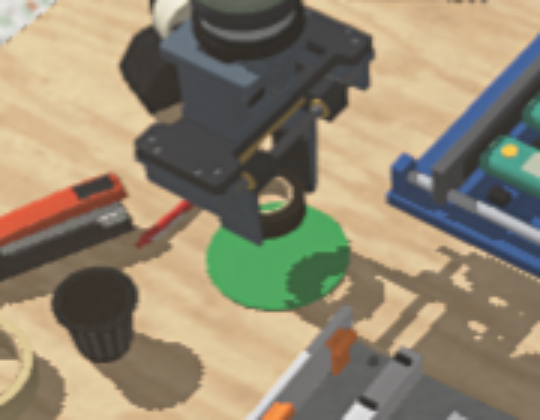

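The roll is held level over the mat (crop (280,200)), so I lower it and release.

Request:
move_arm(deltas=[[-1,2,30,0,0,0],[-1,2,42,0,0,0],[-1,2,47,0,0,0],[-1,2,47,0,0,0],[-1,2,47,0,0,0]])

```text
time_s: 44.52
tcp_pos: [0.7052, 0.0442, 0.0068]
orientation: [3.142, 0.001, 0.003]
contact_force: [-0.2, -0.1, -1.4]
opening: 0.0564
grip_force: 10.0
```

Request:
move_arm(deltas=[[0,0,0,0,0,0],[0,0,0,0,0,0],[0,0,-30,0,0,0],[0,0,-90,0,0,0],[0,0,-150,0,0,0],[-60,0,-200,0,0,0],[-120,0,-200,0,0,0],[-180,0,-200,0,0,0]], claw=76)

```text
time_s: 45.52
tcp_pos: [0.5309, 0.044, 0.2071]
orientation: [-3.141, -0.001, -0.005]
contact_force: [-0.5, 0.5, -0.4]
opening: 0.0765
grip_force: 0.0
```

Request:
move_arm(deltas=[[-60,20,0,0,0,0],[-100,20,0,0,0,0],[-150,20,0,0,0,0],[-150,20,0,0,0,0]])

```text
time_s: 46.02
tcp_pos: [0.3787, 0.0238, 0.206]
orientation: [3.141, 0.002, -0.001]
contact_force: [1.3, -0.4, 0.2]
opening: 0.0759
grip_force: 0.0
```

```bash
python3 ang.py; python3 go.py; python3 - <<'E'
from h import *
for n in("top","scene"):
    im,d=viewer.get_image(n); C=cloud(n,d)
    m=(abs(C[...,0]-.705)<.05)&(abs(C[...,1]-.045)<.05)&(C[...,2]>.013)&(C[...,2]<.035); r=cv2.minEnclosingCircle(C[m][:,:2].astype(np.float32)*1000); print(n,m.sum(),r,np.percentile(C[m][:,2],[10,50,90]))
save("pics/h.png",im)
E
```

```text
bar x 0.4159 258
  bar x 0.6195 327
top 73 lean mod 90: 9.0
  bar x 0.4206 374
  bar x 0.6228 393
t 46.12 tcp [382.6  23.8 206.4] yaw 0.05 tilt 0.15 F [-0.   0.1  0.4] open 76.1 grip 0.0
top 306 ((707.3507080078125, 41.20307540893555), 31.187509536743164) [0.01654766 0.02075404 0.02491566]
scene 337 ((705.4077758789062, 44.05985641479492), 30.9965877532959) [0.01591018 0.02099535 0.02382335]
```

View pics/h.png

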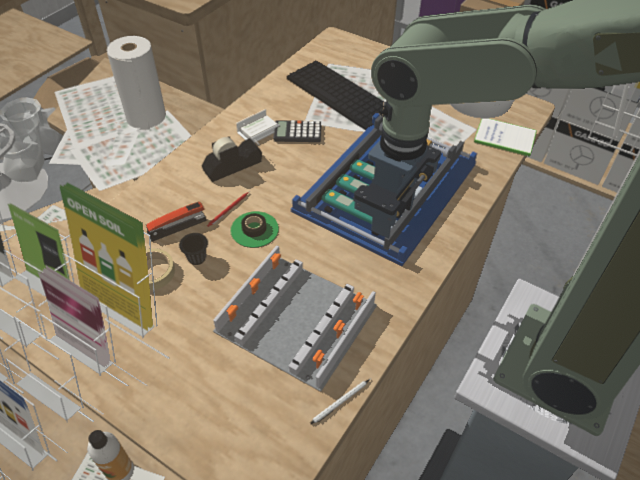

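The roll lies flat within about 4 mm of the mat's centre (picture (254,225)). The turnbuckle stands at about 8.0 rad, both bars are on the meters, and the robot is clear.

```bash
python3 -c "
from workcell import ctrl
print(ctrl.finish_job())"
```

```text
the job is handed in; nothing more can be done
None
```

The job is handed in (no verdict was returned): all three pen meters lie clamped in their own lanes with the turnbuckle at about 8.0 rad, and the tape roll lies flat on the green mat, within about 4 mm of its centre.

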